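Park the sugar sifter's unbalance wheel heavy side down

TASK

On the bench sugar sifter, first slide the red-knobbed bolt fully home into its yellow keeper so the sieve pan is locked, and only then turn the black unbalance wheel by hand, feeling for its hidden heavy side, of which the orange stripe tells nothing. Bring the heavy side straight down and finish while still gripping the wheel there, keeping it still; do not let go. Leave the tub, the jar and the two doughnuts where they are.

Things in the scene. Friction and masses are not known exactly. Their poses are not given: they have to be found in the camera images.
- sifter: fixed bench sifter: grey base plate 400 x 420 x 30 mm (its x -180 to +220, y -210 to +210) carrying all the rest. Origin on the table under the plate; x from the wheel to the round steel sieve pan (radius 90 mm, centre x = +115 mm, top 118 mm above the table), z up; yaw within 0.35 rad. Blue motor, radius 44 mm, on the wheel's axis line at y = +85 to +205 mm, its black box up to 140 mm high
- wheel: unbalance wheel: closed upright disc, black rim, silver faces, 160 mm across, 28 mm thick, on a level shaft along the sifter's y. Origin at its centre; y along the shaft, z from the centre to the orange stripe. Turns about y (positive: top goes to the sifter's +x), several turns either way. The rim's top, 205 mm above the table, can be pinched across its 28 mm from above; shaft hub of radius 22 mm
- wheel_center (a point): centre of the wheel, on its axis, fixed at (-80, 0, 125) mm in the sifter. Bearing blocks stand at y = 52 to 72 mm on either side, up to 153 mm above the table, 30 mm either way in x. The shaft drags evenly with about 0.56 N m, a little more than the hidden weight's pull, so the wheel stays where it is left. Pinched lightly (about 25 N) the rim can pivot between the pads, which keeps the feel free of twist
- stripe (a point): rim end of the orange stripe, 80 mm from the centre; starts within 0.4 rad of the top. The unseen weight (1.15 kg +-10 %, 42 mm off the axis, pull at most 0.52 N m) is clamped at an angle to the stripe that differs each time, at first at least 0.9 rad from straight down. Turning is easier while it sinks, harder while it rises; at its lowest and highest both ways feel alike
- bolt (a joint): travel of the bolt in m: 0 drawn back, 0.050 fully home in the keeper; starts between 0 and 0.015. Slides along the sifter's +x with about 2.5 N of drag and stays where it is left. Its rod lies at y = -140 mm of the sifter
- bolt_knob (a point): middle of the bolt's upright red knob (22 mm in diameter, 34 mm tall, its top 17 mm above this point and 120 mm above the table; steel neck 12 mm in diameter below), moves with the bolt. Aluminium guide blocks (34 mm wide, tops 82 mm above the table) stand 60 mm behind it and 103 mm ahead of it (to their middles) when drawn back
- keeper (a point): mouth of the yellow keeper that the bolt's 16 mm rod enters, 70 mm above the table; the keeper's top is 89 mm above the table
- tub: open white plastic tub, 130 x 170 x 90 mm, origin under its centre; leave alone
- jar: yellow jar with red cap, 70 mm in diameter, 120 mm tall, origin under its centre; leave alone
- choc_donut: chocolate doughnut, 94 mm across, 38 mm tall, origin under its centre; leave alone
- pink_donut: pink doughnut, 94 mm across, 38 mm tall, origin under its centre; leave alone

How it is judged:
On the way:
1. the bolt is fully home in its keeper (value of joint bolt above 0.045 m), for 0.2 s.
At the end, for the whole second after the job is handed in: The bolt is at least 45 mm along its 50 mm travel, the wheel's hidden weight (core, its z axis pointing from the shaft to the weight) is within 0.35 rad (20 degrees) of straight down, and the fingers still grip the wheel (more than 4 N) with it at rest (under 0.1 rad/s) (value of joint bolt above 0.045 m and angle between core's own z axis and vertical above 2.79159 rad and contact force between the fingers and wheel above 4 N and angular speed of wheel below 0.1 rad/s); the arm keeps its last pose, push and grip.
It fails at once if the white tub was pushed aside or tipped (distance of tub from where it was at the start of the episode above 0.03 m or angle between tub's own z axis and vertical above 0.5 rad).
It fails at once if the jar was pushed aside or tipped (distance of jar from where it was at the start of the episode above 0.03 m or angle between jar's own z axis and vertical above 0.5 rad).
It fails at once if the chocolate doughnut was pushed aside or tipped (distance of choc_donut from where it was at the start of the episode above 0.03 m or angle between choc_donut's own z axis and vertical above 0.5 rad).
It fails at once if the pink doughnut was pushed aside or tipped (distance of pink_donut from where it was at the start of the episode above 0.03 m or angle between pink_donut's own z axis and vertical above 0.5 rad).
It fails at once if the wheel was turned while the pan was not bolted (value of joint bolt below 0.04 m and distance of stripe from where it was at the start of the episode above 0.02 m).
It also fails if it takes over 72 s, if anything falls off the work surface, if the arm or the gripper's body presses on something with over 40 N, if the wrist force passes 120 N, or if a joint passes its speed limit or range.

ROBOT

A 7-joint arm with a two-finger parallel gripper is mounted at the origin on the work surface. World frame = base frame: x ahead of the robot, y to its left, z up, the work surface at z = 0. Lengths are in m, angles in rad, forces in N, time in s.
With the tool pointing down it reaches from about 0.425 to 0.925 m from the base axis. Payload 6.8 kg.
Tool frame: the origin (TCP) lies on the front face of the gripper's body, between the roots of the fingers; the fingertips stand 73 mm ahead of it and the grasp point (between the pads) lies 54 mm ahead of it (env.nose_length is the distance from the TCP to the fingertips, in m); z points along the fingers, y is the line along which they close (so a half turn about z gives the same grasp; the last joint's range is limited). The gripper opens to 85 mm and grips with 20 to 120 N. Pads are 22 mm wide; open, the fingers measure 114 mm over their backs; the gripper's body (76 mm by 85 mm) begins 54 mm behind the grasp point. The pads swing forward as they close: fully open they stand 13 mm farther back than shut.
Start: joints at [-1.417, 0.477, 0.022, 1.555, -0.011, 1.109, -0.083], TCP at [0.175, 0.652, 0.304] pointing down, gripper open.
Joint ranges: [-2.96, 2.96], [-0.34, 2.1], [-1.41, 1.46], [0.24, 2.44], [-1.37, 4.51], [0.17, 1.92], [-2.96, 2.96]. Speed limits (rad/s): [2.39, 2.39, 3.14, 3.14, 3.14, 3.14, 3.14].

INTERFACE

Orientations are given as a unit quaternion [w, x, y, z].
In Python, from cell import env, kin, camera, calibration, job gives the robot as it stands. The module is installed in compiled form; this text tells all that it offers. Calls block until the motion is done:
- env.reach(position, orientation): joint-space move of the TCP to a pose.
- env.movel(position, velocity=0.15, rot=None, stop_force=None): straight line of the TCP; rot=None keeps the orientation; velocity is the mean speed in m/s. With stop_force (N) it stops when the force on the tool has changed by that much, and returns True; else False.
- env.goto_joints(angles): joint-space move.
- env.grip(opening, f_grip=None): finger opening in m; f_grip is the grip in N (None keeps the last); returns when the fingers have stopped.
- env.dwell(seconds).
- kin.inverse_kinematics(position, orientation): joint angles nearest the present ones, or None.
- env.get_state(): the state.
- camera(name): name is "scene" or "top"; returns (picture, depth): 400x640x3 uint8, blue, green, red; 400x640 float32, m along the optical axis (not along the pixel's ray), 0 where there is no reading.
- calibration(name): a dict with "fx", "fy", "cx", "cy" (pixels), "rvec" (rotation vector, rad) and "tvec" (3), from world to camera coordinates, as OpenCV has them. Camera axes: x right, y down, z forward; pixel columns grow to the right and rows downward; lengths in m; the calibration is good to about 2 mm. A picture is of the moment at which its call begins. calibration takes no time and is no camera call.
A pose or a line that the arm cannot do raises env.PlanningError and nothing moves.
- job.job_done(): hands the job in; it is judged then, once.
The state is a dict: "time": time; "qpos": joint angles; "joint_velocities": joint speeds; "joint_torque": joint torques, N m; "tcp_pos": TCP position; "orientation": TCP orientation; "force": force on the tool from outside, world axes, zero at the start; "torque": the same for the moment, N m; "opening": finger opening in m; "gripper_force": force on a finger pad.
Only numpy, scipy, OpenCV 4.12 (cv2) and the standard library are available. Lean on these libraries where they do the work, as an engineer would, in place of code of your own. Each camera call takes 0.05 s, during which the arm holds its last target. There are 200 camera calls.

## Working session

There is one attempt and no reset: what is moved stays moved. The work goes in short steps, each a Python script; the robot and the scene stay as the last script left them, time stands still between calls to the robot, and variables do not carry over. Pictures are saved under pics/ and viewed, at most 10 in all, crops included, and the job is handed in when it is done.

```bash
mkdir -p pics; cat > h.py <<'E'
import numpy as np, cv2
from cell import env, kin, camera, calibration, job
def world(name,depth):
    c=calibration(name);R=cv2.Rodrigues(np.array(c["rvec"],float))[0];t=np.array(c["tvec"],float).ravel()
    v,u=np.mgrid[0:400,0:640]
    P=np.stack([(u-c["cx"])/c["fx"]*depth,(v-c["cy"])/c["fy"]*depth,depth],-1)
    W=(P-t)@R; W[depth==0]=np.nan
    return W
E
python3 - <<'E'
from h import *
for n in("scene","top"):
    p,d=camera(n);cv2.imwrite(f"pics/{n}0.png",p);np.savez(f"{n}0.npz",p=p,d=d)
    c=calibration(n);R=cv2.Rodrigues(np.array(c["rvec"],float))[0];print(n,-R.T@np.array(c["tvec"]).ravel(),R[2],c["fx"])
s=env.get_state();print(s["time"],s["orientation"],s["force"],s["opening"])
E
```

```text
scene [ 1.20959645 -0.60269638  0.82121833] [-0.56887922  0.55317627 -0.60858232] 410.9812537827707
top [0.49079605 0.02720949 1.62503199] [ 0.06434879  0.00571134 -0.99791113] 510.8858455373216
0.1 [-5.62730397e-05  1.30495713e-01  9.91448510e-01 -8.47115912e-04] [-0.19530665  0.59059468  0.02500875] 0.08575290174775033
```

View pics/scene0.png

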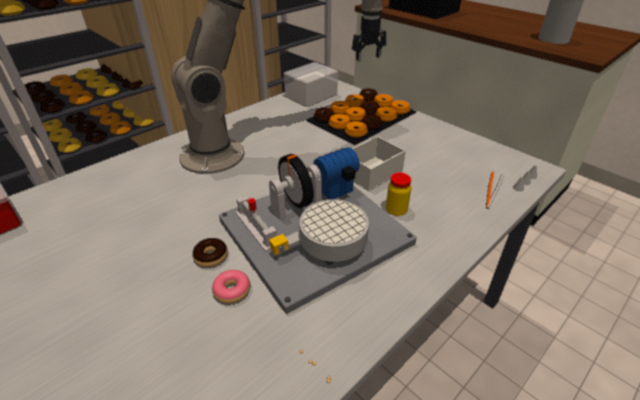

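View pics/top0.png

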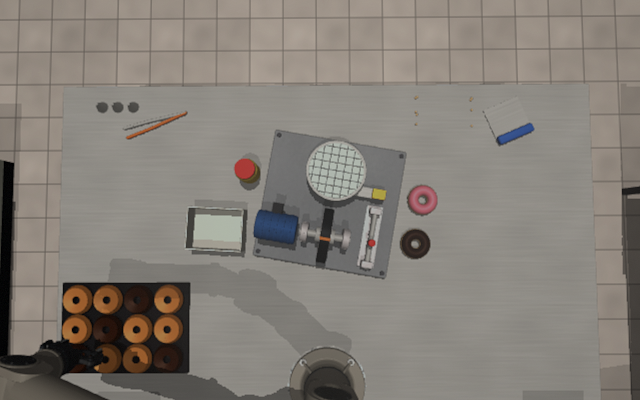

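The top view shows the pan at about (336,171), the wheel at (326,238) with its stripe at (325,239), the red knob at (372,243), the keeper at (379,194), the plate corners, and the doughnuts to the right of the plate. Next I'll measure these.

```bash
python3 - <<'E'
from h import *
z=np.load("top0.npz");p,d=z["p"],z["d"];W=world("top",d)
cv2.imwrite("pics/crop0.png",cv2.resize(p[120:290,240:420],None,fx=3.3,fy=3.3,interpolation=cv2.INTER_CUBIC))
hsv=cv2.cvtColor(p,cv2.COLOR_BGR2HSV).astype(int);H,S,V=hsv[...,0],hsv[...,1],hsv[...,2]
roi=np.zeros((400,640),bool);roi[125:285,245:410]=1
def rep(n,m):
    m=m&roi&np.isfinite(W[...,2]);v,u=np.nonzero(m);q=W[m];print(n,m.sum(),u.mean().round(1),v.mean().round(1),np.median(q,0).round(4),q.mean(0).round(4),q.min(0).round(3),q.max(0).round(3))
rep("red",((H<6)|(H>174))&(S>150)&(V>90)&(np.mgrid[0:400,0:640][1]>350))
rep("yellow",(H>20)&(H<32)&(S>130)&(np.mgrid[0:400,0:640][1]>350))
rep("stripe",(H>6)&(H<20)&(S>130)&(np.mgrid[0:400,0:640][1]<350))
uu=np.mgrid[0:400,0:640][1]
rep("wheeltop",(W[...,2]>.16)&(uu>300)&(uu<345))
rep("pan",(W[...,2]>.105)&(W[...,2]<.13)&(np.mgrid[0:400,0:640][0]<206)&(uu<370)&(uu>300))
m=(W[...,2]>.02)&(W[...,2]<.04)&roi
r=cv2.minAreaRect(W[m][:,:2].astype(np.float32)*1000);print(r)
m=(W[...,2]>.165)&(uu>300)&(uu<345)&roi;print(cv2.minAreaRect(W[m][:,:2].astype(np.float32)*1000))
E
```

```text
red 35 371.1 242.5 [ 0.4458 -0.1307  0.1182] [ 0.4446 -0.1311  0.1168] [ 0.437 -0.139  0.093] [ 0.452 -0.123  0.123]
yellow 122 378.3 193.9 [ 0.589  -0.1567  0.0888] [ 0.5892 -0.1574  0.0888] [ 0.574 -0.178  0.072] [ 0.605 -0.139  0.098]
stripe 52 301.8 216.5 [0.4603 0.014  0.2043] [0.5241 0.0742 0.1751] [ 0.455 -0.005  0.089] [0.697 0.241 0.21 ]
wheeltop 517 325.2 235.8 [0.4657 0.0055 0.1956] [0.4663 0.005  0.1924] [ 0.394 -0.018  0.16 ] [0.536 0.028 0.213]
pan 2838 336.2 170.8 [ 0.6565 -0.0298  0.1166] [ 0.657  -0.0301  0.1166] [ 0.57  -0.119  0.107] [0.747 0.06  0.129]
((564.3121948242188, -13.936767578125), (535.88818359375, 400.6470031738281), 79.75895690917969)
((466.3017883300781, 4.52691650390625), (30.295570373535156, 137.33901977539062), 79.71640014648438)
```

View pics/crop0.png

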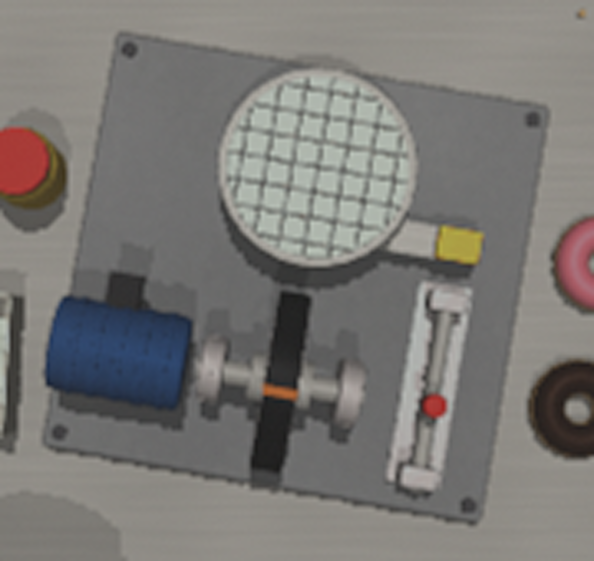

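The measured points agree with the given sizes: pan to wheel is 194 mm (195 stated), wheel top about 0.205, knob top about 0.12. Sifter yaw comes out at -0.18. Bolt first.

```bash
cat >> h.py <<'E'
from scipy.spatial.transform import Rotation as Ro
yaw=-0.180
ex=np.array([np.cos(yaw),np.sin(yaw),0]);ey=np.array([-ex[1],ex[0],0]);ez=np.array([0,0,1.])
C=np.array([.4655,.0048,.125]);O=C+.08*ex-.125*ez
def down(s):
    y=s*ey;z=-ez;q=Ro.from_matrix(np.c_[np.cross(y,z),y,z]).as_quat();return q[[3,0,1,2]]
RHO=.070
def tcp(th,rho=RHO,up=.054): return C+rho*(np.sin(th)*ex+np.cos(th)*ez)+up*ez
E
python3 - <<'E'
from h import *
k=O+np.array([0,0,.157])-.14*ey; k+=ex*((np.array([.4455,-.131,0])-O)@ex); print(k, (k-O)@ex)
for s in(1,-1):
    for p in (k+[0,0,.19],k,k+.05*ex): print(s,p.round(3),np.round(kin.inverse_kinematics(list(p),list(down(s))),2))
    print([ (th,kin.inverse_kinematics(list(tcp(th)),list(down(s))) is not None) for th in (-1,-.8,-.6,-.4,0,.5,1)])
E
```

```text
[ 0.44499631 -0.13376798  0.157     ] -0.07536465778453552
1 [ 0.445 -0.134  0.347] [-0.81  0.09  1.06  2.03 -0.09  1.07  1.68]
1 [ 0.445 -0.134  0.157] [-0.33  0.41  0.6   2.2  -0.39  0.64  1.93]
1 [ 0.494 -0.143  0.157] [-0.29  0.47  0.57  2.09 -0.39  0.68  1.93]
[(-1, True), (-0.8, True), (-0.6, True), (-0.4, True), (0, True), (0.5, True), (1, True)]
-1 [ 0.445 -0.134  0.347] [-0.96  0.13  1.24  2.03 -0.14  1.07 -1.4 ]
-1 [ 0.445 -0.134  0.157] [-0.5   0.47  0.82  2.21 -0.56  0.68 -1.03]
-1 [ 0.494 -0.143  0.157] [-0.41  0.52  0.74  2.1  -0.53  0.72 -1.08]
[(-1, True), (-0.8, True), (-0.6, True), (-0.4, True), (0, True), (0.5, True), (1, True)]
```

```bash
python3 - <<'E'
from h import *
q=down(-1);k=np.array([.445,-.1338,.157])
st=env.get_state();env.movel(list(st["tcp_pos"]+np.array([0,0,.08])),.3)
env.reach(list(k+[0,0,.19]),list(q));
env.grip(.06,40)
env.movel(list(k+[0,0,.06]),.3);print(env.get_state()["force"])
print(env.movel(list(k),.1,stop_force=8));env.grip(0.0,40)
s=env.get_state();print(s["time"],s["tcp_pos"],s["opening"],s["gripper_force"],s["force"])
f=env.movel(list(k+.056*ex),.06,stop_force=18)
s=env.get_state();print(f,s["time"],s["opening"],s["force"],(s["tcp_pos"]-k)@ex)
p,d=camera("top");cv2.imwrite("pics/bolt.png",cv2.resize(p[150:290,280:420],None,fx=4,fy=4))
E
```

```text
[ 0.62519221 -0.50040024 -0.23369989]
False
5.575 [ 0.44568562 -0.13285996  0.15758151] 0.021208836088628107 38.75995337963104 [-0.92031866  4.79223267  6.58433081]
True 6.3 0.02098742715573445 [-3.14775182  2.61635556 12.17310699] 0.043647918915156035
```

View pics/bolt.png

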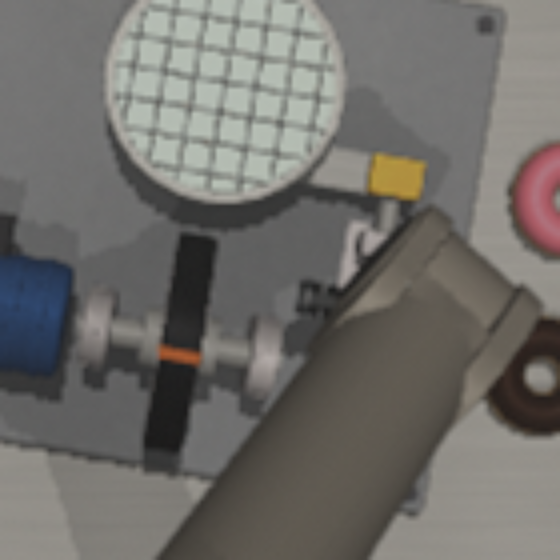

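The rod reaches the keeper at about (390,205). The arm hides the knob, so I'll push once more to confirm the end stop.

```bash
python3 - <<'E'
from h import *
s=env.get_state();a=np.array(s["tcp_pos"]);print(s["force"])
f=env.movel(list(a+.02*ex),.04,stop_force=25)
s=env.get_state();print(f,s["opening"],s["force"],(s["tcp_pos"]-a)@ex)
env.dwell(.2);s=env.get_state();print(s["force"],(s["tcp_pos"]-a)@ex)
env.grip(.05);a=np.array(s["tcp_pos"]);env.movel(list(a+[0,0,.15]),.3)
env.reach(list(tcp(0)+.09*ez),list(down(-1)))
p,d=camera("top");s=env.get_state();print(s["time"],s["force"],s["torque"]);np.savez("top1.npz",p=p,d=d)
p2,d2=camera("scene");np.savez("sc1.npz",p=p2,d=d2)
a=cv2.resize(p[150:290,290:420],None,fx=4,fy=4);b=cv2.resize(p2[130:270,200:330],None,fx=4,fy=4)
cv2.imwrite("pics/bolt2.png",cv2.resize(np.hstack([a,b]),None,fx=.76,fy=.76))
E
```

```text
[-3.0554479   1.69961658 10.63230886]
True 0.02101525418875926 [-2.9582796   2.1568387  12.04252709] 0.00047068591164280154
[-3.16729718  2.07840101  9.47498516] 0.00043298667182975687
8.6083 [0.13373704 0.18763959 0.00769035] [ 0.00109701 -0.04071341  0.06605817]
```

View pics/bolt2.png

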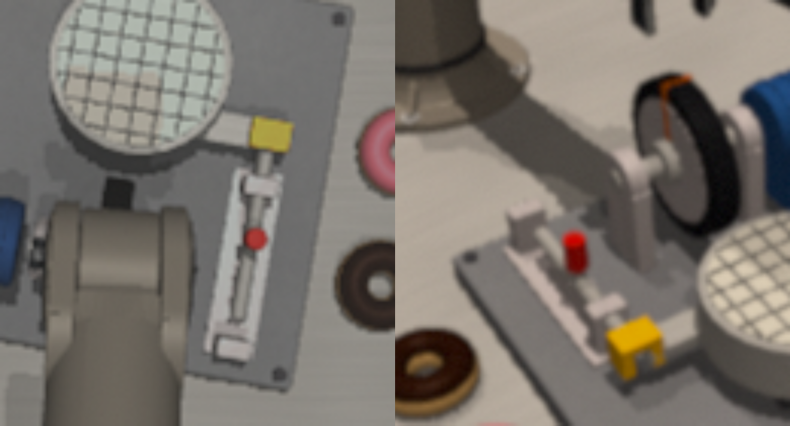

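Knob to guide spacing is now about 53 and 111 mm, and the rod is inside the keeper, so the bolt is home. Next I'll feel for the wheel's heavy side.

```bash
cat >> h.py <<'E'
def read():
    F=[];M=[]
    for i in range(3):
        s=env.get_state();F.append(s["force"]);M.append(s["torque"]);env.dwell(.02)
    F=np.mean(F,0);M=np.mean(M,0);p=np.array(s["tcp_pos"]);g=p-.054*ez-C
    th=np.arctan2(g@ex,g@ez);t=np.cos(th)*ex-np.sin(th)*ez
    # force by hand on wheel = -F
    return th,-(np.cross(g,F)@ey),-(np.cross(p-C,F)+M)@ey,np.linalg.norm(g),F
def sweep(a,b,step=.12,v=.08,log=True):
    out=[]
    for th in np.linspace(a,b,int(np.ceil(abs(b-a)/step))+1)[1:]:
        env.movel(list(tcp(th)),v)
        if log:
            r=read();out.append((np.sign(b-a),)+r[:3]);print(np.sign(b-a),np.round(r[:4],3),r[4].round(1))
    return out
E
python3 - <<'E'
from h import *
print(env.movel(list(tcp(0)),.12,stop_force=8));env.grip(0,25)
s=env.get_state();print(s["time"],s["opening"],s["gripper_force"],s["force"],s["torque"])
o=sweep(0,.48)+sweep(.48,-.48)+sweep(-.48,0)
np.save("sw.npy",o);s=env.get_state();print(s["time"],s["opening"],s["gripper_force"])
E
```

```text
False
9.875 0.027354073636467267 28.457954227924347 [-0.58197712  3.64416477  6.06404301] [ 0.49598557  0.28565025 -0.00505586]
1.0 [ 0.118  0.206 -0.493  0.071] [-1.6  3.8  5.9]
1.0 [ 0.237  0.218 -0.527  0.07 ] [-1.3  4.6  4.6]
1.0 [ 0.36   0.047 -0.308  0.07 ] [0.5 5.4 0.6]
1.0 [ 0.483 -0.169 -0.327  0.07 ] [ 2.4  5.  -2.4]
-1.0 [ 0.371 -0.423  0.464  0.07 ] [ 4.6  5.  -7.2]
-1.0 [ 0.26  -0.576  0.614  0.071] [ 7.2  4.2 -8. ]
-1.0 [ 0.152 -0.654  0.814  0.071] [ 8.9  3.5 -7.4]
-1.0 [ 0.048 -0.723  1.057  0.071] [10.6  3.  -5.4]
-1.0 [-0.054 -0.762  1.225  0.072] [11.6  3.1 -2.9]
-1.0 [-0.157 -0.855  1.211  0.071] [12.3  1.5  2.1]
-1.0 [-0.263 -0.857  1.176  0.071] [10.6  1.6  8.6]
-1.0 [-0.38  -0.929  0.779  0.07 ] [ 9.7  1.6 12.3]
1.0 [-0.338 -0.2   -0.303  0.07 ] [2.7 5.2 3.7]
1.0 [-0.263  0.29  -1.02   0.07 ] [-4.3  7.7  4.9]
1.0 [-0.149  0.397 -0.933  0.07 ] [-4.8  8.2  3. ]
1.0 [-0.025  0.364 -0.714  0.069] [-4.1  7.   0.9]
14.8083 0.02741680976328435 31.533082723617554
```

```bash
cat > sw.py <<'E'
from h import *
import sys
pts=[float(x) for x in sys.argv[2:]];rows=[];step=.15
for a,b in zip(pts,pts[1:]):
    for th in np.linspace(a,b,int(np.ceil(abs(b-a)/step))+1)[1:]:
        env.movel(list(tcp(th)),.08);S=[]
        for i in range(2): S.append(env.get_state());env.dwell(.02)
        s=S[-1];F=np.mean([x["force"] for x in S],0);M=np.mean([x["torque"] for x in S],0)
        p=np.array(s["tcp_pos"]);o=np.array(s["orientation"]);R=Ro.from_quat(o[[1,2,3,0]]).as_matrix()
        g=p+.054*R[:,2]-C;ang=np.arctan2(g@ex,g@ez);tilt=np.arctan2(-R[:,2]@ex,1)
        rows.append([np.sign(b-a),th,ang,np.linalg.norm(g),-(np.cross(g,F)@ey),F@ex,F@ey,F@ez,M@ex,M@ey,M@ez,tilt,s["gripper_force"],s["opening"]])
np.save(sys.argv[1],rows);np.set_printoptions(suppress=True,linewidth=170,precision=3);print(np.array(rows));print(env.get_state()["time"])
for n in("scene","top"):
    p,d=camera(n);np.savez(f"{sys.argv[1]}_{n}.npz",p=p,d=d)
E
python3 sw.py s2 0 .9 -.75 .15
```

```text
[[ 1.     0.15   0.13   0.069  0.196 -3.146  5.853 -2.197  1.251  0.904  0.04   0.003 31.833  0.028]
 [ 1.     0.3    0.288  0.069  0.023 -1.655  6.235 -4.393  1.259  0.55   0.011  0.002 32.251  0.028]
 [ 1.     0.45   0.445  0.069 -0.187  0.632  5.758 -4.946  1.248  0.258 -0.001  0.001 32.907  0.027]
 [ 1.     0.6    0.601  0.07  -0.346  1.735  6.138 -6.27   1.306 -0.022  0.046 -0.    33.946  0.028]
 [ 1.     0.75   0.756  0.07  -0.581  3.711  5.935 -8.169  1.368 -0.365  0.034 -0.001 35.205  0.028]
 [ 1.     0.9    0.907  0.07  -0.67   4.331  6.197 -8.698  1.406 -0.621  0.074 -0.002 36.266  0.028]
 [-1.     0.75   0.751  0.07  -0.222  0.219  6.327 -4.4    1.105 -0.583 -0.078 -0.002 35.419  0.027]
 [-1.     0.6    0.603  0.07  -0.287  1.173  6.008 -5.526  1.09  -0.66  -0.059 -0.002 33.353  0.028]
 [-1.     0.45   0.457  0.07  -0.406  2.985  6.663 -7.034  1.159 -0.885 -0.075 -0.003 31.513  0.027]
 [-1.     0.3    0.317  0.071 -0.452  4.467  6.692 -6.916  1.186 -1.266 -0.031 -0.005 30.017  0.028]
 [-1.     0.15   0.183  0.071 -0.649  7.881  6.687 -7.541  1.145 -1.736  0.005 -0.007 28.9
[... 531 characters left out ...]
 -0.661  0.068 -0.757  7.559  4.694  8.38   0.884 -1.924  0.084 -0.013 36.407  0.028]
 [ 1.    -0.6   -0.573  0.069 -0.145  5.973  7.235 -5.4    1.325 -0.747  0.038 -0.005 32.115  0.028]
 [ 1.    -0.45  -0.467  0.07   0.233 -1.318  8.265 -4.757  1.587  0.555  0.034  0.001 30.813  0.028]
 [ 1.    -0.3   -0.336  0.07   0.343 -5.042  9.067 -0.414  1.642  1.385  0.033  0.004 30.818  0.028]
 [ 1.    -0.15  -0.184  0.07   0.295 -4.153  8.397 -0.812  1.631  1.395  0.06   0.004 30.945  0.027]
 [ 1.     0.    -0.028  0.069  0.291 -4.132  8.572 -2.538  1.601  1.069  0.02   0.003 31.164  0.027]
 [ 1.     0.15   0.13   0.069  0.124 -2.273  7.639 -3.564  1.584  0.803  0.06   0.003 31.469  0.028]]
22.0917
```

```bash
sed -i 's/,\.08);S=/,.025);S=/; s/step=.15/step=.2/' sw.py; python3 sw.py s3 .15 .75 -.45 .15
python3 - <<'E'
import numpy as np,cv2
a=np.load("s2_scene.npz")["p"];b=np.load("s3_scene.npz")["p"];c=np.load("sc1.npz")["p"]
cv2.imwrite("pics/st.png",np.hstack([cv2.resize(x[130:220,260:350],None,fx=2.9,fy=4) for x in (c,a,b)]))
E
```

```text
[[  1.      0.35    0.33    0.069   0.358  -4.628   7.347   2.478   1.397   1.273  -0.019   0.003  32.891   0.028]
 [  1.      0.55    0.538   0.069   0.258  -2.864   7.457   2.459   1.338   1.024  -0.049   0.001  34.234   0.028]
 [  1.      0.75    0.743   0.07    0.173  -0.849   7.601   2.736   1.303   0.836  -0.004   0.     36.083   0.028]
 [ -1.      0.55    0.565   0.07   -1.04    7.368   6.541 -16.132   1.318  -1.8     0.008  -0.004  31.287   0.028]
 [ -1.      0.35    0.375   0.071  -1.046   9.36    6.65  -16.72    1.386  -2.124   0.045  -0.006  29.021   0.028]
 [ -1.      0.15    0.195   0.071  -1.012  11.645   6.717 -14.389   1.264  -2.702   0.015  -0.01   27.567   0.028]
 [ -1.     -0.05    0.028   0.072  -1.1    15.057   6.167  -9.713   1.21   -3.274   0.019  -0.014  27.255   0.028]
 [ -1.     -0.25   -0.131   0.072  -1.062  14.692   5.488   1.871   0.981  -3.409   0.061  -0.018  28.609   0.028]
 [ -1.     -0.45   -0.312   0.071  -1.08   10.255   4.532  17.98    0.753  -2.63    0.05   -0.019  31.883   0.027]
 [  1.     -0.25   -0.282   0.071   0.47  -11.187   7.538  14.706   1.579   2.582   0.088   0.005  31.569   0.027]
 [  1.     -0.05   -0.086   0.07    0.482  -7.283   7.395   3.855   1.537   1.777   0.      0.005  31.187   0.028]
 [  1.      0.15    0.122   0.069   0.372  -5.121   8.191   2.398   1.478   1.444   0.019   0.004  31.68    0.027]]
31.0917
```

View pics/st.png

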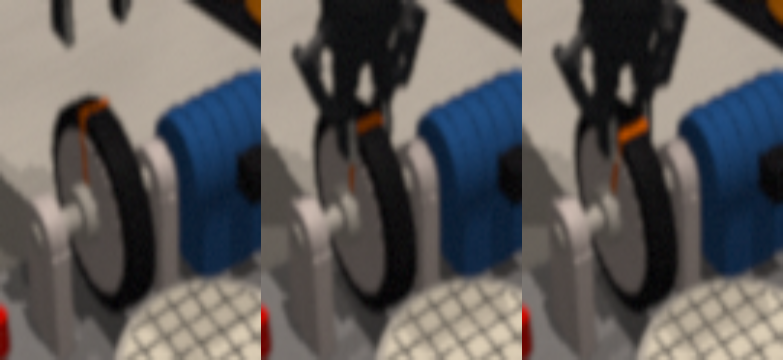

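Slower strokes give consistent readings: the mean pull is about +0.32 N m, so the heavy side sinks in the + direction. The rim slips a little between the pads, so I'll track the stripe from the pictures.

```bash
cat >> h.py <<'E'
def stripe(p,name="scene",dbg=False):
    c=calibration(name);R=cv2.Rodrigues(np.array(c["rvec"],float))[0];t=np.array(c["tvec"],float).ravel()
    h=cv2.cvtColor(p,cv2.COLOR_BGR2HSV).astype(int)
    m=(h[...,0]<17)&(h[...,0]>2)&(h[...,1]>110)&(h[...,2]>50)
    v,u=np.nonzero(m);o=-R.T@t
    D=np.c_[(u-c["cx"])/c["fx"],(v-c["cy"])/c["fy"],np.ones(len(u))]@R
    P0=C-.014*ey;k=((P0-o)@ey)/(D@ey);X=o+k[:,None]*D-C
    r=np.hypot(X@ex,X@ez);a=np.arctan2(X@ex,X@ez);s=(r>.03)&(r<.078)
    # rim pixels: intersect with the cylinder of radius .08
    do=(o-C);A=np.stack([D@ex,D@ez],1);B=np.array([do@ex,do@ez]);q=(A**2).sum(1);b=A@B;e=b*b-q*(B@B-.0064)
    kk=(-b-np.sqrt(np.maximum(e,0)))/q;Y=do+kk[:,None]*D;s2=(e>0)&(abs(Y@ey)<.012)&~s
    a2=np.arctan2(Y@ex,Y@ez)
    return s.sum(),np.round(np.median(a[s]),3) if s.any() else None,s2.sum(),np.round(np.median(a2[s2]),3) if s2.any() else None
E
python3 - <<'E'
from h import *
for f in("scene0","sc1","s2_scene","s3_scene"): 
    f=f+".npz";print(f,stripe(np.load(f)["p"]))
E
```

```text
scene0.npz (np.int64(31), np.float64(-0.163), np.int64(30), np.float64(-0.099))
sc1.npz (np.int64(32), np.float64(-0.157), np.int64(22), np.float64(-0.089))
s2_scene.npz (np.int64(6), np.float64(0.149), np.int64(29), np.float64(0.192))
s3_scene.npz (np.int64(18), np.float64(0.283), np.int64(37), np.float64(0.287))
```

The stripe started at -0.13 and is now at +0.285, which means it slipped about 0.28 relative to the hand. Value and slope together put the heavy side about 0.7 rad past the top, so it needs about +2.44 rad more. I'll turn, regrasp, and feel again near the bottom.

```bash
python3 - <<'E'
from h import *
def arc(a,b,v=.08,n=.25):
    for th in np.linspace(a,b,int(np.ceil(abs(b-a)/n))+1)[1:]: env.movel(list(tcp(th)),v)
env.grip(0,45);arc(.15,.95)
def pic(n):
    p,d=camera("scene");np.savez(n,p=p,d=d);print(n,stripe(p),env.get_state()["time"])
pic("a1.npz")
env.grip(.05);u=tcp(.95);u[2]=.298;env.movel(list(u),.3);pic("a2.npz")
u=tcp(-.75);w=u.copy();w[2]=.298;env.movel(list(w),.3);env.movel(list(u),.2,stop_force=15)
env.grip(0,45);s=env.get_state();print(s["time"],s["force"],s["gripper_force"],s["opening"])
arc(-.75,.3);pic("a3.npz")
env.grip(0,25);s=env.get_state();print(s["time"],s["force"],s["gripper_force"],s["tcp_pos"]-tcp(.3))
E
python3 sw.py s4 .3 .9 .3 .5
python3 -c "
from h import *
print(stripe(np.load('s4_scene.npz')['p']))"
```

```text
a1.npz (np.int64(3), np.float64(1.011), np.int64(41), np.float64(1.042)) 32.7583
a2.npz (np.int64(26), np.float64(1.05), np.int64(44), np.float64(1.037)) 33.5667
35.1667 [-1.01620923  2.30710855  6.239076  ] 44.99667227268219 0.027314275349783708
a3.npz (np.int64(30), np.float64(1.946), np.int64(22), np.float64(1.902)) 36.8833
37.1 [-1.91039309  4.62553413 -3.38993067] 47.81653046607971 [-7.46014056e-04  1.21032642e-03 -1.93390647e-05]
[[  1.      0.45    0.429   0.07    0.671  -7.594   4.473   6.532   0.809   2.074   0.002   0.004  50.1     0.027]
 [  1.      0.6     0.584   0.07    0.656  -6.38    4.048   7.314   0.779   1.857  -0.02    0.003  51.642   0.028]
 [  1.      0.75    0.737   0.071   0.715  -5.493   4.666   9.014   0.747   1.751  -0.056   0.001  53.796   0.027]
 [  1.      0.9     0.887   0.071   0.802  -5.003   3.321  10.471   0.754   1.514   0.018   0.     55.685   0.027]
 [ -1.      0.75    0.761   0.071  -0.655   2.656   5.442 -10.628   0.84   -1.288  -0.002  -0.003  51.338   0.027]
 [ -1.      0.6     0.614   0.071  -0.749   4.26    5.111 -12.352   0.885  -1.437  -0.026  -0.004  48.483   0.027]
 [ -1.      0.45    0.47    0.071  -0.855   6.004   4.37  -14.854   0.966  -1.73    0.011  -0.005  46.027   0.028]
 [ -1.      0.3     0.33    0.071  -0.944   8.589   4.996 -15.92    0.856  -2.139  -0.052  -0.006  44.047   0.027]
 [  1.      0.5     0.491   0.071   0.764  -6.093   4.556  11.453   0.9     1.734  -0.089   0.001  49.305   0.027]]
42.6417
(np.int64(31), np.float64(2.132), np.int64(12), np.float64(2.057))
```

Near the bottom the mean pull crosses zero at stripe ≈2.31, rising at 0.47 N m/rad, which equals the weight's full pull. Combining this with the first feel gives about 2.42, so I'll finish there.

```bash
python3 - <<'E'
from h import *
env.movel(list(tcp(.65)),.04);env.movel(list(tcp(.8)),.03);env.dwell(.5)
s=env.get_state();p,d=camera("scene");t,_=camera("top");print(s["time"],s["gripper_force"],s["opening"],s["force"],stripe(p),np.abs(s["joint_velocities"]).max())
cv2.imwrite("pics/end.png",np.hstack([cv2.resize(p[120:320,180:430],(400,320)),cv2.resize(t[120:300,240:465],(400,320))]))
E
```

```text
44.15 53.136826157569885 0.026975320082093728 [-2.75569776  3.95198485  8.78334487] (np.int64(28), np.float64(2.398), np.int64(3), np.float64(2.193)) 0.0017595544758737163
```

View pics/end.png

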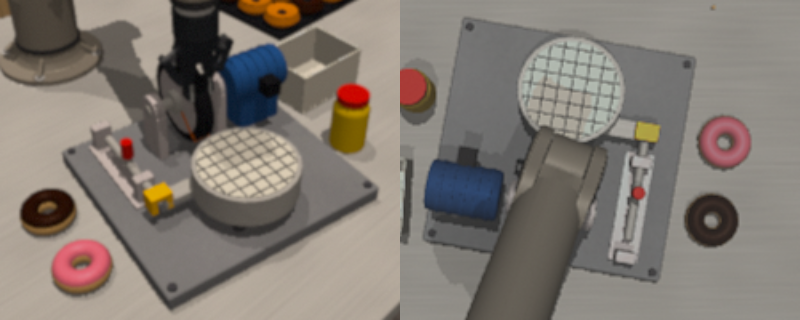

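The bolt is home: knob at (638,193) in the right half, rod in the keeper at (647,132). The stripe sits at 2.40 rad, the wheel is still gripped and at rest, and the tub, jar and doughnuts have not moved. Handing in.

```bash
python3 -c "
from h import *
print(job.job_done())"
```

```text
the job is handed in; nothing more can be done
None
```

I handed the job in at about 44 s with the bolt home in its keeper and the wheel gripped at rest, its heavy side straight down by feel to roughly 0.1 rad; the hand-in returned no verdict.

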